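# Isolate the parts washer and hold its sprung hood just short of balance

## Robot

A 6-joint arm with a two-finger parallel gripper is mounted at the origin on a cart in front of the work surface, level with it; the furniture and walls round the work are solid. World frame = base frame: x ahead of the robot, y to its left, z up, the work surface at z = 0. Lengths are in m, angles in rad, forces in N, time in s.
With the tool pointing down it reaches from about 0.35 to 0.975 m from the base axis. Payload 4.9 kg.
Tool frame: the origin (TCP) lies at the very end of the fingers, on their centre line; the grasp point (between the pads) lies 19 mm behind it; z points along the fingers, y is the line along which they close (so a half turn about z gives the same grasp; the last joint's range is limited). The gripper opens to 85 mm and grips with 20 to 120 N. Pads are 22 mm wide; open, the fingers measure 114 mm over their backs; the gripper's body (76 mm by 85 mm) begins 54 mm behind the grasp point. The pads swing forward as they close: fully open they stand 13 mm farther back than shut.
Start: joints at [-1.394, 0.053, 1.613, -0, 1.476, -0.119], TCP at [0.182, -0.598, 0.194] pointing down, gripper open.
Joint ranges: [-3.01, 3.01], [-1.01, 2.22], [0.06, 2.58], [-1.02, 4.17], [0.09, 2.62], [-3.14, 3.14]. Speed limits (rad/s): [2.57, 2.57, 3.14, 3.14, 3.14, 3.14].

## Interface

Orientations are given as a rotation vector (axis times angle).
In Python, from station import get_obs, get_image, finish_job gives the robot as it stands. The module is installed in compiled form; this text tells all that it offers.
- The arm moves only by the tool carry_out, never from a script. Its argument "rows" is a list of rows, each a list of 7 numbers: the turn, a rotation vector about the tool's x, y, z as a fraction of full scale, then the shift along the tool's x, y, z as a fraction of full scale, then the closure, from -1 (fully open) to 1 (shut). A call has 1 to 5 rows; each row is the pose to reach, as a shift and turn from the pose commanded when the call began, along the tool's axes at that moment, turning the shorter way round; what a row does not reach only later rows make up. Full scale, the value 1, is 300 mm for a shift and pi rad for a turn. A row lasts 1/10 s, in which the tool goes at most 50 mm and 8.59 degrees, less where a joint would pass 70% of its speed; a pose out of reach is approached as far as the arm can. A call with a number of a shift or a turn outside -1 to 1 is refused whole. A call with a gripper value outside its range is refused whole. The fingers move at their own pace and stop on an object; "force" is the grip in N (left out, the last holds). Time passes only in rows, so rows that repeat a pose let the fingers close. It gives the time, the measured TCP pose, the force, the opening and the grip force at its end, in the units of the state.
- get_obs(): the state, without advancing time (a new reading comes with each control period).
- get_image(name): name is "side" or "top" or "wrist"; returns a dict with "img" (480x640x3 uint8, blue, green, red), "mtx" (3x3 intrinsics, pixels), "R" (3x3) and "t" (3): a world point X has camera coordinates R X + t. Camera axes: x right, y down, z forward; pixel columns grow to the right and rows downward; lengths in m; the calibration is good to about 2 mm. A picture is of the moment at which its call begins. There is no depth.
- finish_job(): hands the job in; it is judged then, once.
The state is a dict: "t": time; "q": joint angles; "dq": joint speeds; "effort": joint torques, N m; "tool_pos": TCP position; "tool_rot": TCP orientation; "contact_force": force on the tool from outside, world axes, zero at the start; "wrist_torque": the same for the moment, N m; "opening": finger opening in m; "grip_force": force on a finger pad.
Only numpy, scipy, OpenCV 4.12 (cv2) and the standard library are available. Lean on these libraries where they do the work, as an engineer would, in place of code of your own. Each camera call takes 0.05 s, during which the arm holds its last target. There are 200 camera calls.

## Task

Switch the parts washer's pump off by flipping the isolator lever over to the green-dot side, while the hood is still shut. Then raise the washer's sprung hood by its red grip until it is clearly past its balance point (the red mark on the scale), without letting it spring up to its stop, and bring it back down to just below balance, with its yellow pointer in the green band. Finish while still holding it there, open for a colleague to load but ready to fall shut by itself if let go; leave the bottle, tin lid and marker on the bench alone.

Things in the scene. Friction and masses are not known exactly. Their poses are not given: they have to be found in the camera images.
- washer: small blue tank, 150 x 150 x 92 mm, fixed, grey hood on top; left or right of the middle, yaw within 0.2. Origin: centre of its underside; x from the front (red grip) to the hinge, y left, z up. A quadrant scale about the hinge on each side (85 mm radius, 88 mm off the middle plane): green band for hood 0.72 to 0.94 rad, red mark at the balance point 1.0. Yellow pointers on the hood run round it.
- hood_hinge (a point): middle of the hood's hinge line: 68 mm behind the washer's origin (+x) and 101 mm up. The hinge line runs along the washer's y.
- hood (a joint): hood angle, rad: 0 shut (level), grows as the red grip rises, stop at 1.5. A spring carries much of its 0.9 kg: below the balance point, 1.0 rad, it falls shut; above it springs open by itself to the stop. At the grip: about 1.6 N to lift when shut, nothing at 1.0, beyond that it pulls upward with up to 1.5 N.
- hood_grip (a point): centre of the red barrel grip at the hood's front: 24 mm diameter, 32 mm long, parallel to the hinge, flat free ends, on an 11 mm stalk, axis 36 mm from the hood's edge. At angle a it is 186 cos a - 2 sin a mm in front of the hinge and 186 sin a + 2 cos a mm above it; shut, 103 mm above the bench. Pinched by its ends (fingers closing along the washer's y) it can pivot between the fingers.
- isolator: grey switch box of the pump, 75 x 120 mm, 52 mm high, fixed on the side where the washer is not. Origin: centre of its underside; x away from the robot, y left, z up; turned up to 0.3 rad. Red dot (on) at its left (+y) end, green dot (off) at its right (-y) end.
- isolator_lever (a joint): lever angle, rad: 0 = on (leans 0.55 rad toward the red dot, +y of the box), 1.1 = off (leans as much toward the green dot, -y). Over-centre: it falls to the nearer end by itself either side of 0.55. 1 to 2 N at the knob moves it. Its pivot lies along the box's x, 56 mm above the bench over the box's origin.
- isolator_knob (a point): centre of the black knob (24 mm in diameter, 24 mm long, along the lever) at the lever's end, 58 mm from the pivot; its outer end is 70 mm from the pivot.
- toner_blue: small dropper bottle with blue runs, 42 mm in diameter, 110 mm high, standing loose; origin at its underside. Leave alone.
- tin_cover: lever lid of a paint tin, 93 mm in diameter, 7 mm high, lying loose; origin at its underside. Leave alone.
- marker: white felt marker with green cap, 16 x 140 x 18 mm, lying loose; origin at its underside, length along its y. Leave alone.

How it is judged:
On the way, in this order (a step that is already met when the one before it is completed fails the run):
1. the isolator lever is over on the off (green-dot) side while the hood is still shut (value of joint isolator_lever above 0.95 rad and value of joint hood below 0.1 rad), for 0.2 s.
2. the hood is raised past its balance point (value of joint hood above 1.04 rad and contact force between the fingers and hood above 0.3 N), for 0.1 s.
At the end, for the whole second after the job is handed in: The hood is held still by the fingers (contact over 0.3 N) at 0.70 to 0.96 rad, just below its balance point of 1.0 rad, and the isolator lever is off (over 0.95 rad) (value of joint hood between 0.7 and 0.96 rad and velocity of joint hood between -0.1 and 0.1 rad/s and contact force between the fingers and hood above 0.3 N and value of joint isolator_lever above 0.95 rad); the arm keeps its last pose, push and grip.
It fails at once if the hood springs up to its stop (over 1.42 rad) (value of joint hood above 1.42 rad).
It fails at once if the hood is opened (over 0.15 rad) while the isolator is not off (value of joint hood above 0.15 rad and value of joint isolator_lever below 0.55 rad).
It fails at once if the dropper bottle is moved over 40 mm (distance of toner_blue from where it was at the start of the episode above 0.04 m).
It fails at once if the tin lid is moved over 40 mm (distance of tin_cover from where it was at the start of the episode above 0.04 m).
It fails at once if the marker is moved over 40 mm (distance of marker from where it was at the start of the episode above 0.04 m).
It also fails if it takes over 59 s, if anything falls off the work surface, if the arm or the gripper's body presses on something with over 40 N, if the wrist force passes 120 N, or if a joint passes its speed limit or range.

## Working session

There is one attempt and no reset: what is moved stays moved. The work goes in short steps, Python scripts to look and compute and a tool call to move; the robot and the scene stay as the last step left them, time stands still between calls to the robot, and variables do not carry over. Pictures are saved under pics/ and viewed, at most 10 in all, crops included, and the job is handed in when it is done.

Besides the shell and the picture viewer there is one more tool, called after ">>>" by a JSON object that holds its "op" and its "data", one argument or row to a line. carry_out: Moves the arm, as the interface text tells. Shift numbers are shares of 300 mm and turn numbers shares of pi rad, none past 1 either way. Its arguments: {"type":"object","properties":{"rows":{"type":"array"},"force":{"type":"number"}},"required":["rows"]}

```bash
mkdir -p pics; cat > h.py <<'E'
import numpy as np,cv2
from scipy.spatial.transform import Rotation as Ro
from station import get_obs,get_image,finish_job
def ray(c,u,v):
    d=np.linalg.inv(c["mtx"])@[u,v,1]; R=c["R"]; return -R.T@c["t"],R.T@d
def onz(c,u,v,z):
    o,d=ray(c,u,v); return o+d*(z-o[2])/d[2]
def proj(c,X):
    p=c["mtx"]@(c["R"]@np.array(X)+c["t"]); return p[:2]/p[2]
def two(c1,p1,c2,p2):
    o1,d1=ray(c1,*p1);o2,d2=ray(c2,*p2)
    s=np.linalg.lstsq(np.c_[d1,-d2],o2-o1,rcond=None)[0]
    a,b=o1+s[0]*d1,o2+s[1]*d2; return (a+b)/2,np.linalg.norm(a-b)
def local(target_pos,target_rot=None):
    o=get_obs();R=Ro.from_rotvec(o["tool_rot"])
    s=R.inv().apply(np.array(target_pos)-o["tool_pos"])/0.3
    t=(R.inv()*target_rot).as_rotvec()/np.pi if target_rot is not None else np.zeros(3)
    return t.round(4),s.round(4)
E
python3 - <<'E'
from h import *
o=get_obs();print(o["t"],o["tool_pos"],o["tool_rot"],o["opening"])
a=get_image("side");b=get_image("top")
cv2.imwrite("pics/s.png",a["img"]);cv2.imwrite("pics/t.png",b["img"])
for c in(a,b):print(-c["R"].T@c["t"],c["R"][2])
E
```

```text
0.0 [ 0.18205596 -0.59714888  0.19233714] [-3.10520363e+00 -4.62645967e-01  1.07638981e-04] 0.08529165874264584
[ 0.329716   -0.73431133  0.62889415] [ 0.2065296   0.77148618 -0.60179282]
[ 0.37360227 -0.06652717  1.06512639] [ 0.13012169 -0.00260291 -0.99149462]
```

View pics/s.png

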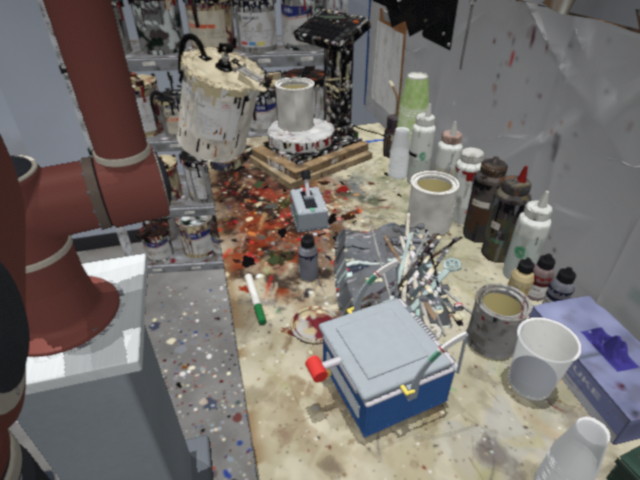

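View pics/t.png

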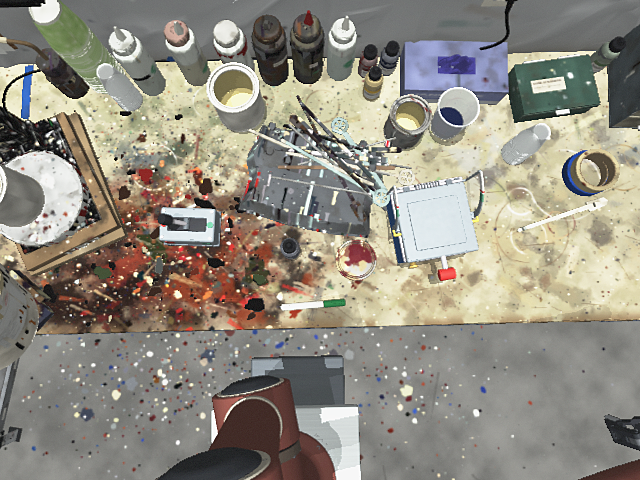

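Side view: the washer is on the right, grip at about (317,368), and the isolator is at (309,208). Top view: grip (447,274), hood centre (435,222), isolator box (190,227) with the knob at its left end (~165,218). Bottle (290,246), lid (355,258) and marker (313,304) lie between them.

```bash
python3 - <<'E'
from h import *
a=get_image("side");b=get_image("top")
def red(c,x0,x1,y0,y1):
    h=cv2.cvtColor(c["img"],cv2.COLOR_BGR2HSV)
    m=((h[...,0]<8)|(h[...,0]>172))&(h[...,1]>170)&(h[...,2]>120)
    k=np.zeros_like(m);k[y0:y1,x0:x1]=1;m&=k
    v,u=np.nonzero(m);print("red",len(u),u.min(),u.max(),v.min(),v.max());
    print(cv2.minAreaRect(np.c_[u,v].astype(np.float32)));return u.mean(),v.mean()
pr=red(a,295,335,350,390);pt=red(b,430,465,260,290)
print(pr,pt,two(a,pr,b,pt))
# hood in top: light grey
for n,p in dict(bot=(290,246),lid=(355,258)).items():print(n,onz(b,*p,0.11 if n=='bot' else .007))
for p in [(281,307),(345,302)]:print("marker",onz(b,*p,.015))
A=cv2.resize(b["img"][195:255,145:235],None,fx=6,fy=6,interpolation=cv2.INTER_CUBIC)
S=cv2.resize(a["img"][160:240,275:345],None,fx=4.5,fy=4.5,interpolation=cv2.INTER_CUBIC)
A2=cv2.resize(b["img"][165:290,380:495],None,fx=3.5,fy=3.5,interpolation=cv2.INTER_CUBIC)
im=np.zeros((600,800,3),np.uint8)
cv2.imwrite("pics/c1.png",np.vstack([A[:, :540]]))
im[:360,:315]=S;im[:437,320:722]=A2[:437,:402]
cv2.imwrite("pics/c2.png",im)
E
```

```text
red 316 306 326 357 380
((316.24530029296875, 368.6415100097656), (24.6706600189209, 13.986515998840332), 60.945396423339844)
red 111 438 455 268 280
((446.7080078125, 273.6440124511719), (10.82257080078125, 15.831363677978516), 79.69515228271484)
(np.float64(316.23417721518985), np.float64(368.80696202531647)) (np.float64(446.3693693693694), np.float64(273.86486486486484)) (array([ 0.42745126, -0.34040086,  0.10163213]), np.float64(9.443486376600162e-05))
bot [ 0.49108781 -0.02350239  0.11      ]
lid [ 0.47318287 -0.1643363   0.007     ]
marker [0.36811329 0.00290408 0.015     ]
marker [ 0.37571709 -0.13815958  0.015     ]
```

View pics/c1.png

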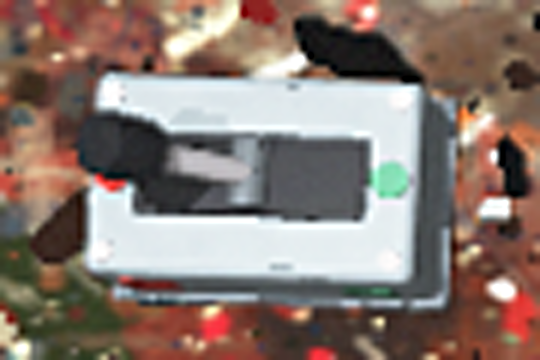

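View pics/c2.png

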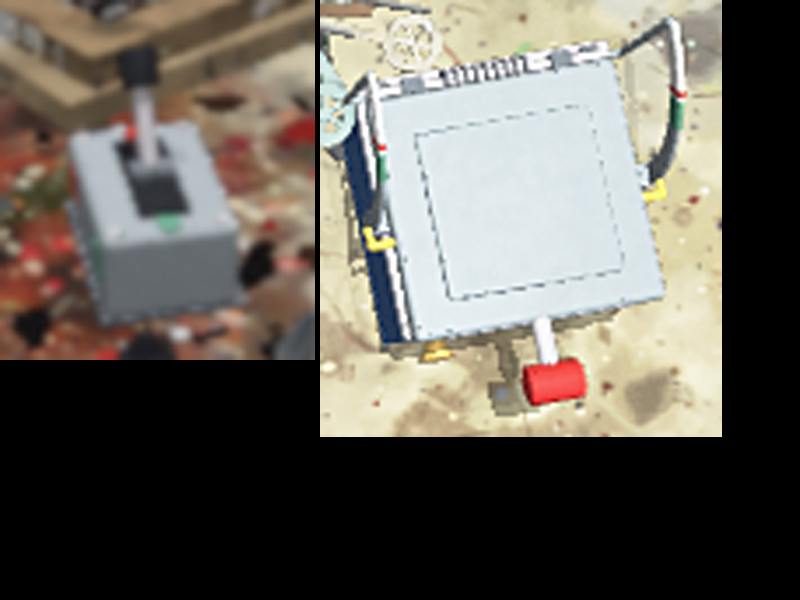

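Crop 1 shows the isolator top corners at crop px (97,75), (420,85), (412,282), (85,275), with the knob at (122,145). Crop 2 shows the hood front edge from (418,340) to (663,295), back right corner (607,55), and the knob in the side view at (140,68).

```bash
python3 - <<'E'
from h import *
a=get_image("side");b=get_image("top")
f=lambda x,y:onz(b,145+x/6,195+y/6,.052)
c=[f(97,75),f(420,85),f(412,282),f(85,275)]
ctr=np.mean(c,0);d=(c[1]-c[0]+c[2]-c[3]);print("box",ctr,"yaw of -y dir",np.arctan2(d[0],-d[1]),[np.linalg.norm(c[i]-c[i-1]) for i in range(4)])
print("knob",two(a,(275+140/4.5,160+68/4.5),b,(145+122/6,195+145/6)))
f=lambda x,y:onz(b,380+(x-320)/3.5,165+y/3.5,.105)
FL,FR,BR,BL=f(418,340),f(663,295),f(607,55),f(378,95)
for n,(p,q) in dict(front=(FL,FR),right=(FR,BR),left=(FL,BL)).items():
    v=q-p;print(n,v,np.linalg.norm(v),np.arctan2(v[1],v[0]))
print(FL,FR,BR,BL)
print(get_obs()["t"])
w=get_image("wrist");print(-w["R"].T@w["t"],w["R"])
E
```

```text
box [0.54981418 0.20128526 0.052     ] yaw of -y dir -0.05002707778743107 [np.float64(0.0733570774384931), np.float64(0.11758868803828049), np.float64(0.0721912225911515), np.float64(0.11788209025403303)]
knob (array([0.55433998, 0.23385136, 0.10077088]), np.float64(0.00025076732563081164))
front [ 0.02295685 -0.14423506  0.        ] 0.14605057369222396 -1.412957521197373
right [0.14428102 0.02338268 0.        ] 0.14616347683140585 0.16066655216175774
left [0.14613126 0.01646121 0.        ] 0.14705548700319732 0.11217386521750987
[ 0.45296552 -0.26282278  0.105     ] [ 0.47592237 -0.40705784  0.105     ] [ 0.62020338 -0.38367516  0.105     ] [ 0.59909678 -0.24636157  0.105     ]
0.3
[ 0.24649928 -0.577869    0.37249455] [[ 0.29233269 -0.95631548 -0.00151928]
 [-0.92291525 -0.28253819  0.26153319]
 [-0.25053749 -0.07505253 -0.96519329]]
```

```bash
cat >> h.py <<'E'
Y=Ro.from_rotvec(-np.pi*np.array([np.cos(.0775),np.sin(.0775),0]))
E
python3 - <<'E'
from h import *
print(Y.as_matrix().round(3))
print(local([.45,-.3,.33],Y));print(local([.45,-.36,.33],Y))
E
```

```text
[[ 0.988  0.154  0.   ]
 [ 0.154 -0.988 -0.   ]
 [-0.     0.    -1.   ]]
(array([-0.0002, -0.    ,  0.0448]), array([ 1.1434, -0.6891, -0.4552]))
(array([-0.0002, -0.    ,  0.0448]), array([ 1.0851, -0.4978, -0.4553]))
```

>>> {"op": "carry_out", "data": {
  "rows": [
    [0, 0, 0.045, 0, 0, -0.16, 1],
    [0, 0, 0.045, 0.1, -0.05, -0.3, 1],
    [0, 0, 0.045, 0.23, -0.12, -0.4, 1],
    [0, 0, 0.045, 0.36, -0.2, -0.45, 1],
    [0, 0, 0.045, 0.48, -0.28, -0.46, 1]
  ],
  "force": 30
}}

```text
t: 0.85
tool_pos: [0.2967, -0.4754, 0.3353]
tool_rot: [3.127, 0.24, 0.003]
contact_force: [0.5, -0.5, -0.3]
opening: 0.0126
grip_force: 0.0
```

```bash
python3 - <<'E'
from h import *
o=get_obs();print(o["t"],o["tool_pos"],o["opening"])
print(local([.5,.0,.33],Y));print(local([.555,.285,.33],Y))
E
```

```text
0.85 [ 0.29668205 -0.47539337  0.33526029] 0.012631671284803811
(array([ 0.0017, -0.0006, -0.0005]), array([ 0.9119, -1.4625,  0.0113]))
(array([ 0.0017, -0.0006, -0.0005]), array([ 1.2383, -2.3733,  0.007 ]))
```

>>> {"op": "carry_out", "data": {
  "rows": [
    [0, 0, 0, 0.08, -0.14, 0, 1],
    [0, 0, 0, 0.16, -0.28, 0, 1],
    [0, 0, 0, 0.24, -0.42, 0, 1],
    [0, 0, 0, 0.32, -0.56, 0, 1],
    [0, 0, 0, 0.4, -0.7, 0, 1]
  ]
}}

```text
t: 1.35
tool_pos: [0.382, -0.2477, 0.3317]
tool_rot: [3.132, 0.241, 0.001]
contact_force: [1.4, 0.3, -0.0]
opening: 0.0002
grip_force: 0.0
```

>>> {"op": "carry_out", "data": {
  "rows": [
    [0, 0, 0, 0.08, -0.14, 0, 1],
    [0, 0, 0, 0.16, -0.28, 0, 1],
    [0, 0, 0, 0.24, -0.42, 0, 1],
    [0, 0, 0, 0.32, -0.56, 0, 1],
    [0, 0, 0, 0.4, -0.7, 0, 1]
  ]
}}

```text
t: 1.85
tool_pos: [0.4683, -0.0216, 0.3319]
tool_rot: [3.132, 0.242, 0.002]
contact_force: [1.0, 0.2, -0.3]
opening: 0.0
grip_force: 0.0
```

>>> {"op": "carry_out", "data": {
  "rows": [
    [0, 0, 0, 0.08, -0.14, 0, 1],
    [0, 0, 0, 0.16, -0.28, 0, 1],
    [0, 0, 0, 0.24, -0.42, 0, 1],
    [0, 0, 0, 0.32, -0.56, 0, 1],
    [0, 0, 0, 0.36, -0.7, 0, 1]
  ]
}}

```text
t: 2.35
tool_pos: [0.5431, 0.2026, 0.3311]
tool_rot: [3.132, 0.243, -0.0]
contact_force: [-0.4, -1.1, -0.4]
opening: -0.0001
grip_force: 0.0
```

```bash
python3 - <<'E'
from h import *
o=get_obs();print(o["t"],o["tool_pos"],o["opening"])
print(local([.554,.285,.2],Y))
w=get_image("wrist");cv2.imwrite("pics/w1.png",w["img"])
E
```

```text
2.35 [0.54306611 0.20262059 0.33108876] -0.00010547894690806118
(array([ 0.0001,  0.0001, -0.0001]), array([ 0.0784, -0.2658,  0.4369]))
```

View pics/w1.png

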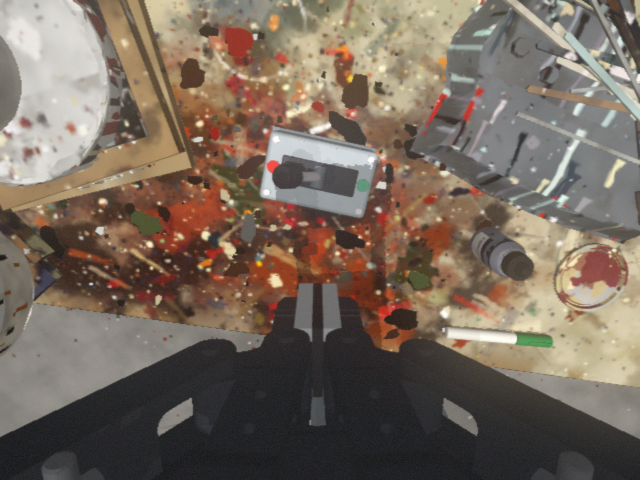

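Wrist view: isolator corners at (273,128), (380,158), (365,217), (262,195), with the knob at (288,175) still leaning to the red dot. The wooden stand's corner at (190,165) leaves room for the fingers.

```bash
python3 - <<'E'
from h import *
w=get_image("wrist")
c=[onz(w,*p,.052) for p in [(273,128),(380,158),(365,217),(262,195)]]
print(np.mean(c,0),onz(w,288,175,.105),onz(w,190,165,.04))
E
```

```text
[0.55228508 0.20856822 0.052     ] [0.55405036 0.24038749 0.105     ] [0.53865567 0.35301709 0.04      ]
```

>>> {"op": "carry_out", "data": {
  "rows": [
    [0, 0, 0, 0.04, -0.14, 0, 1],
    [0, 0, 0, 0.081, -0.282, 0.04, 1],
    [0, 0, 0, 0.081, -0.282, 0.18, 1],
    [0, 0, 0, 0.081, -0.282, 0.32, 1],
    [0, 0, 0, 0.081, -0.282, 0.46, 1]
  ]
}}

```text
t: 2.95
tool_pos: [0.5535, 0.2876, 0.1925]
tool_rot: [3.132, 0.243, 0.002]
contact_force: [1.4, 0.1, -0.3]
opening: 0.0001
grip_force: 0.0
```

>>> {"op": "carry_out", "data": {
  "rows": [
    [0, 0, 0, 0, 0, 0.1, 1],
    [0, 0, 0, 0, 0, 0.18, 1],
    [0, 0, 0, 0, 0, 0.26, 1],
    [0, 0, 0, 0, 0, 0.34, 1],
    [0, 0, 0, 0, 0, 0.36, 1]
  ]
}}

```text
t: 3.45
tool_pos: [0.5513, 0.2863, 0.0821]
tool_rot: [3.13, 0.241, -0.009]
contact_force: [0.1, 0.7, 0.1]
opening: -0.0
grip_force: 0.0
```

```bash
python3 - <<'E'
from h import *
o=get_obs();print(o["t"],o["tool_pos"],o["contact_force"])
print(local([.554,.2,.085],Y))
E
```

```text
3.45 [0.55129513 0.28625723 0.0820978 ] [0.10629455 0.65257177 0.13497733]
(array([ 0.0005,  0.0018, -0.0004]), array([-0.0352,  0.2855, -0.0091]))
```

>>> {"op": "carry_out", "data": {
  "rows": [
    [0, 0, 0, -0.005, 0.05, 0, 1],
    [0, 0, 0, -0.01, 0.09, 0, 1],
    [0, 0, 0, -0.015, 0.13, 0, 1],
    [0, 0, 0, -0.02, 0.17, 0, 1],
    [0, 0, 0, -0.025, 0.2, 0, 1]
  ]
}}

```text
t: 3.95
tool_pos: [0.5559, 0.2261, 0.0867]
tool_rot: [-3.132, -0.241, -0.003]
contact_force: [0.8, 0.1, 0.2]
opening: 0.0002
grip_force: 0.0
```

>>> {"op": "carry_out", "data": {
  "rows": [
    [0, 0, 0, -0.005, 0.03, 0, 1],
    [0, 0, 0, -0.01, 0.06, 0, 1],
    [0, 0, 0, -0.015, 0.09, 0, 1],
    [0, 0, 0, -0.018, 0.12, 0, 1],
    [0, 0, 0, -0.02, 0.13, 0, 1]
  ]
}}

```text
t: 4.45
tool_pos: [0.5553, 0.1871, 0.0855]
tool_rot: [3.132, 0.241, -0.0]
contact_force: [-0.9, 0.7, 0.2]
opening: -0.0005
grip_force: 0.0
```

```bash
python3 - <<'E'
from h import *
o=get_obs();print(o["t"],o["tool_pos"],o["contact_force"])
b=get_image("top");a=get_image("side")
A=cv2.resize(b["img"][195:255,145:235],None,fx=4,fy=4)
S=cv2.resize(a["img"][150:240,265:355],None,fx=4,fy=4)
im=np.zeros((360,730,3),np.uint8);im[:240,:360]=A;im[:,370:]=S
cv2.imwrite("pics/k.png",im)
E
```

```text
4.45 [0.5553127  0.18706356 0.08553744] [-0.93038508  0.71789417  0.18441958]
```

View pics/k.png

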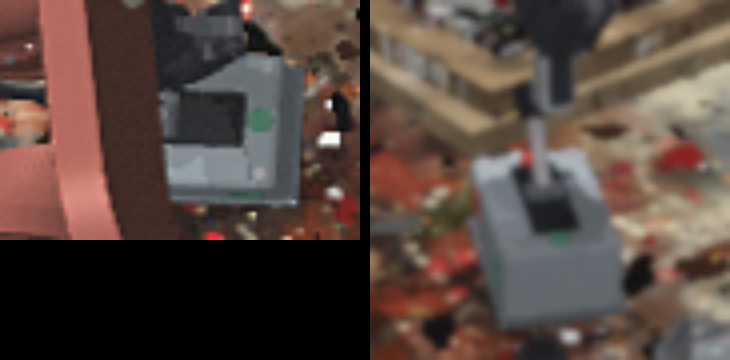

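Side crop: the knob (~530,95) shows beside and behind the finger (~555,80). I need to find out whether the lever moved, so I'll project lever candidates into the image.

```bash
python3 - <<'E'
from h import *
a=get_image("side");o=get_obs();w=get_image("wrist")
g=lambda X:((proj(a,X)-[265,150])*4+[370,0]).round()
print("tcp",g(o["tool_pos"]),"pivot",g([.551,.2013,.056]), "wrist tcp",proj(w,o["tool_pos"]))
for l in(0,.3,.55,.8,1.1):
    t=l-.55; X=np.array([.551,.2013,.056])+.058*np.array([0,-np.sin(t),np.cos(t)])
    print(l,X.round(3),g(X),proj(w,X).round())
cv2.imwrite("pics/w2.png",w["img"])
E
```

```text
tcp [555. 157.] pivot [544. 189.] wrist tcp [318.27188688 274.2203691 ]
0 [0.551 0.232 0.105] [530.  96.] [211. 286.]
0.3 [0.551 0.216 0.112] [536.  98.] [247. 298.]
0.55 [0.551 0.201 0.114] [541. 106.] [283. 305.]
0.8 [0.551 0.187 0.112] [547. 120.] [319. 308.]
1.1 [0.551 0.171 0.105] [554. 143.] [357. 307.]
```

View pics/w2.png

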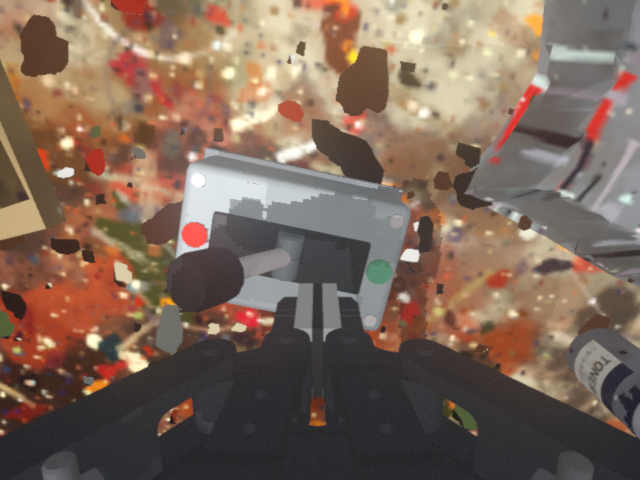

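Wrist view: the lever is still on the red side, knob at (205,280), and the fingertips are at (318,285). The fingers passed the knob without touching it. I'll triangulate the real fingertip.

```bash
python3 - <<'E'
from h import *
a=get_image("side");w=get_image("wrist");o=get_obs()
print(two(a,(265+(555-370)/4,150+110/4),w,(318,284)),o["tool_pos"],o["q"])
print("knob",two(a,(265+(527-370)/4,150+95/4),w,(205,278)))
cx=-w["R"].T@w["t"];print("cam",cx)
for z in(.085,.105,.12,.13,.14):print(z,proj(w,[o["tool_pos"][0],o["tool_pos"][1],z]))
A=cv2.resize(a["img"][130:230,260:360],None,fx=6,fy=6,interpolation=cv2.INTER_CUBIC);cv2.imwrite("pics/k2.png",A)
E
```

```text
(array([0.5594404 , 0.19044767, 0.11475367]), np.float64(0.005422098613339807)) [0.55528839 0.18829014 0.0856326 ] [1.99956889e-01 5.19013408e-02 1.79973651e+00 1.41647847e-04
 1.28988536e+00 1.61582934e+00]
knob (array([0.55155045, 0.23568826, 0.10329726]), np.float64(0.0029022090692946557))
cam [0.62171009 0.19892499 0.26492594]
0.085 [318.13356272 273.70349362]
0.105 [318.18134886 290.88367189]
0.12 [318.22487625 306.53273509]
0.13 [318.25863091 318.6682859 ]
0.14 [318.29710102 332.49914702]
```

View pics/k2.png

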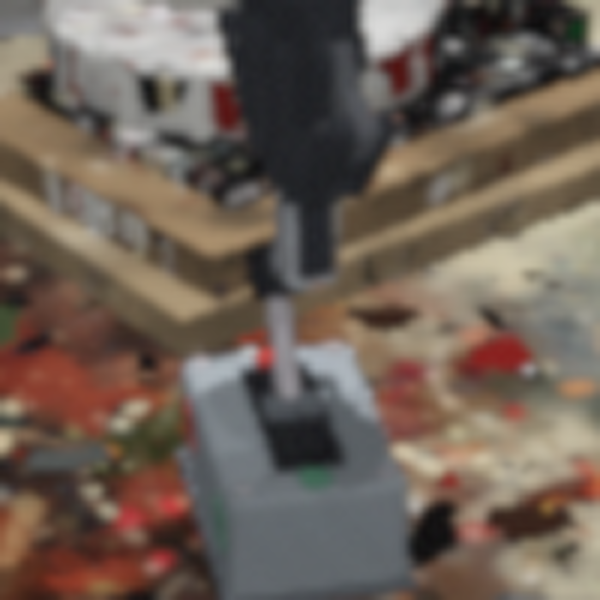

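Close side crop: the fingertip ends at (305,280), just beside the knob and clearly above the reported TCP height. So the fingers went over the knob. I'll go back and pass lower.

>>> {"op": "carry_out", "data": {
  "rows": [
    [0, 0, 0, 0.0, 0, -0.15, 1],
    [0, 0, 0, 0.025, -0.16, -0.15, 1],
    [0, 0, 0, 0.051, -0.34, -0.15, 1],
    [0, 0, 0, 0.051, -0.34, 0, 1],
    [0, 0, 0, 0.051, -0.34, 0.1, 1]
  ]
}}

```text
t: 5.25
tool_pos: [0.5543, 0.2934, 0.0546]
tool_rot: [-3.131, -0.248, -0.001]
contact_force: [-1.5, -0.1, -1.1]
opening: -0.0001
grip_force: 0.0
```

>>> {"op": "carry_out", "data": {
  "rows": [
    [0, 0, 0, 0, 0, 0.01, 1],
    [0, 0, 0, 0, 0, 0.02, 1]
  ]
}}

```text
t: 5.45
tool_pos: [0.5544, 0.2912, 0.0493]
tool_rot: [3.132, 0.243, -0.001]
contact_force: [1.2, -0.6, 0.4]
opening: 0.0
grip_force: 0.0
```

```bash
python3 - <<'E'
from h import *
o=get_obs();print(o["t"],o["tool_pos"],o["contact_force"])
a=get_image("side");w=get_image("wrist")
print((proj(a,o["tool_pos"])-[260,130])*4+[0,0],proj(w,o["tool_pos"]))
A=cv2.resize(a["img"][130:230,260:360],None,fx=4,fy=4)
im=np.zeros((400,780,3),np.uint8);im[:,:400]=A;im[:300,405:]=w["img"][130:430,130:505]
cv2.imwrite("pics/k3.png",im)
E
```

```text
5.45 [0.5544394  0.29118344 0.04932604] [ 1.17520387 -0.5607375   0.38560782]
[165.78533735 210.24688581] [318.15751191 275.19470032]
```

View pics/k3.png

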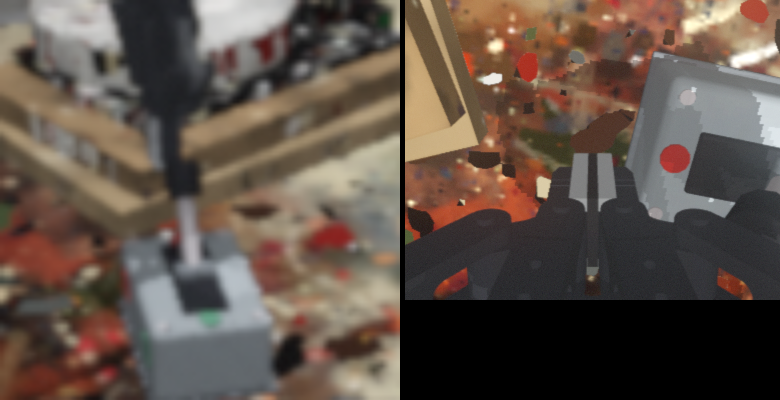

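The lever is unmoved and the finger is now on the red side of the box, hidden behind the knob in the side crop. Next I push at a lower height that still clears the box top, watching the force.

>>> {"op": "carry_out", "data": {
  "rows": [
    [0, 0, 0, 0, 0, -0.055, 1],
    [0, 0, 0, -0.008, 0.05, -0.055, 1],
    [0, 0, 0, -0.015, 0.1, -0.055, 1],
    [0, 0, 0, -0.02, 0.13, -0.055, 1],
    [0, 0, 0, -0.025, 0.16, -0.055, 1]
  ]
}}

```text
t: 6.05
tool_pos: [0.5564, 0.2478, 0.0729]
tool_rot: [-3.118, -0.237, -0.008]
contact_force: [-14.3, 20.6, 31.7]
opening: -0.0001
grip_force: 18.1
```

```bash
cat > kn.py <<'E'
from h import *
a=get_image("side");w=get_image("wrist");o=get_obs()
print(o["t"],o["tool_pos"],o["contact_force"])
t0=np.array([.551,.2013,.056])
# lever rod: light pixels between; sample brightness along hypotheses in side view
for l in(0,.15,.3,.45,.55,.7,.9,1.1):
    d=np.array([.05*0,-np.sin(l-.55),np.cos(l-.55)])
    row=[]
    for c in(a,w):
        P=[proj(c,t0+d*r) for r in(.02,.028,.036)];K=proj(c,t0+d*.058)
        g=c["img"].mean(2)
        s=lambda p:int(g[int(p[1]),int(p[0])]) if 0<=p[0]<640 and 0<=p[1]<480 else -1
        row+=[[s(p) for p in P],s(K)]
    print(l,row)
E
python3 kn.py
```

```text
6.15 [0.5565989  0.24687366 0.07364441] [-10.44811033  14.07967401  23.63572408]
0 [[136, 123, 126], 28, [45, 43, 43], 53]
0.15 [[136, 129, 126], 30, [46, 41, 47], 46]
0.3 [[136, 129, 129], 31, [112, 57, 47], 42]
0.45 [[136, 129, 129], 29, [88, 55, 149], 55]
0.55 [[131, 126, 118], 29, [56, 56, 149], 61]
0.7 [[131, 130, 120], 36, [56, 58, 151], 147]
0.9 [[132, 115, 112], 94, [62, 63, 138], 240]
1.1 [[112, 108, 110], 91, [64, 75, 76], 106]
```

The force is now up and +y (20–30 N), which means the tip is jammed radially on the knob's end. I'll back off upwards and measure the true fingertip by differencing against the arm-free first picture.

>>> {"op": "carry_out", "data": {
  "rows": [
    [0, 0, 0, 0.01, -0.06, -0.1, 1],
    [0, 0, 0, 0.02, -0.13, -0.25, 1],
    [0, 0, 0, 0.02, -0.13, -0.35, 1],
    [0, 0, 0, 0.02, -0.13, -0.35, 1]
  ]
}}

```text
t: 6.55
tool_pos: [0.5579, 0.2825, 0.178]
tool_rot: [-3.13, -0.242, -0.016]
contact_force: [0.0, 0.9, -0.1]
opening: -0.0001
grip_force: 0.0
```

```bash
python3 - <<'E'
from h import *
a=get_image("side");w=get_image("wrist");o=get_obs();b=get_image("top")
print(o["t"],o["tool_pos"],o["contact_force"])
s=cv2.imread("pics/s.png")
d=cv2.absdiff(a["img"],s).max(2)>35
d=cv2.morphologyEx(d.astype(np.uint8),cv2.MORPH_OPEN,np.ones((3,3)))
p=proj(a,o["tool_pos"]);print("tcp proj",p)
for v in range(int(p[1])-50,int(p[1])+25,3):
    u=np.nonzero(d[v,270:360])[0]+270
    print(v,(u.min(),u.max(),len(u)) if len(u) else None)
for z in(0,.02,.03,.04):print(z,proj(a,o["tool_pos"]+[0,0,z]))
im=np.zeros((480,800,3),np.uint8)
E
```

```text
6.65 [0.55498998 0.28107863 0.17184485] [-0.14929598 -0.58311297 -0.69827799]
tcp proj [300.95455563 140.71712944]
90 (np.int64(288), np.int64(309), 22)
93 (np.int64(289), np.int64(314), 26)
96 (np.int64(290), np.int64(314), 25)
99 (np.int64(291), np.int64(314), 24)
102 (np.int64(291), np.int64(312), 22)
105 (np.int64(294), np.int64(311), 18)
108 (np.int64(295), np.int64(310), 16)
111 (np.int64(296), np.int64(305), 10)
114 (np.int64(299), np.int64(305), 7)
117 (np.int64(300), np.int64(305), 6)
120 (np.int64(300), np.int64(305), 6)
123 (np.int64(300), np.int64(305), 6)
126 None
129 None
132 None
135 None
138 None
141 None
144 None
147 None
150 None
153 None
156 None
159 None
162 None
0 [300.95455563 140.71712944]
0.02 [300.67590731 133.03907081]
0.03 [300.53426888 129.13627273]
0.04 [300.39105325 125.19001536]
```

The silhouette shows the real fingertip about 35 mm above the reported TCP. I'll command about 35 mm lower from now on.

>>> {"op": "carry_out", "data": {
  "rows": [
    [0, 0, 0, 0.003, -0.03, 0.1, 1],
    [0, 0, 0, 0.003, -0.03, 0.22, 1],
    [0, 0, 0, 0.003, -0.03, 0.34, 1],
    [0, 0, 0, 0.003, -0.03, 0.41, 1],
    [0, 0, 0, 0.003, -0.03, 0.41, 1]
  ]
}}

```text
t: 7.2
tool_pos: [0.549, 0.2883, 0.0408]
tool_rot: [3.129, 0.241, -0.02]
contact_force: [-0.4, 0.1, 0.3]
opening: -0.0002
grip_force: 0.0
```

>>> {"op": "carry_out", "data": {
  "rows": [
    [0, 0, 0, -0.008, 0.04, 0, 1],
    [0, 0, 0, -0.013, 0.07, 0, 1],
    [0, 0, 0, -0.016, 0.1, 0, 1],
    [0, 0, 0, -0.02, 0.12, 0, 1]
  ]
}}

```text
t: 7.6
tool_pos: [0.5553, 0.2542, 0.0504]
tool_rot: [-3.131, -0.241, -0.006]
contact_force: [0.5, 1.8, 1.4]
opening: 0.0002
grip_force: 0.9
```

Light contact of 1–2 N now, as expected from the lever. I continue.

>>> {"op": "carry_out", "data": {
  "rows": [
    [0, 0, 0, -0.004, 0.03, 0, 1],
    [0, 0, 0, -0.008, 0.06, 0, 1],
    [0, 0, 0, -0.012, 0.09, 0, 1],
    [0, 0, 0, -0.016, 0.12, 0, 1],
    [0, 0, 0, -0.018, 0.13, 0, 1]
  ]
}}

```text
t: 8.1
tool_pos: [0.5542, 0.2137, 0.0478]
tool_rot: [3.131, 0.241, -0.001]
contact_force: [0.7, 0.1, 0.6]
opening: 0.0005
grip_force: 0.0
```

```bash
python3 kn.py|head -1
```

```text
8.2 [0.55394012 0.21421877 0.04738571] [-0.70690135 -0.05672585 -0.69179614]
```

>>> {"op": "carry_out", "data": {
  "rows": [
    [0, 0, 0, -0.004, 0.03, 0, 1],
    [0, 0, 0, -0.008, 0.06, 0, 1],
    [0, 0, 0, 0, 0, 0, 1],
    [0, 0, 0, 0.015, -0.1, -0.1, 1],
    [0, 0, 0, 0.015, -0.1, -0.25, 1]
  ]
}}

```text
t: 8.7
tool_pos: [0.5511, 0.2465, 0.1198]
tool_rot: [3.131, 0.246, -0.012]
contact_force: [-0.2, 0.4, 0.5]
opening: -0.0
grip_force: 0.0
```

>>> {"op": "carry_out", "data": {
  "rows": [
    [0, 0, 0, 0, 0, -0.15, -1],
    [0, 0, 0, 0, 0, -0.3, -1],
    [0, 0, 0, 0, 0, -0.45, -1],
    [0, 0, 0, -0.05, 0.12, -0.58, -1],
    [0, 0, 0, -0.1, 0.25, -0.65, -1]
  ]
}}

```text
t: 9.2
tool_pos: [0.5369, 0.168, 0.3208]
tool_rot: [-3.132, -0.247, -0.006]
contact_force: [0.3, -0.8, 0.8]
opening: 0.0726
grip_force: 0.0
```

```bash
python3 - <<'E'
from h import *
a=get_image("side");w=get_image("wrist");o=get_obs()
print(o["t"],o["tool_pos"],o["opening"],o["contact_force"])
for nm,c in(("side",a),("wrist",w)):
  for l in(0,1.1):
    X=np.array([.551,.2013,.056])+.058*np.array([0,-np.sin(l-.55),np.cos(l-.55)]);p=proj(c,X);u,v=p.astype(int);print(nm,l,p.round(),c["img"][max(v-2,0):v+3,max(u-2,0):u+3].mean().round() )
im=np.zeros((480,790,3),np.uint8);im[:,:640]=w["img"];im[:180,640:]=cv2.resize(a["img"][150:240,270:345],None,fx=2,fy=2)
cv2.imwrite("pics/w4.png",im)
E
```

```text
9.3 [0.53790744 0.16482964 0.32328861] 0.0844502711474075 [-0.23828286  1.15377296  0.58573361]
side 0 [305. 174.] 74.0
side 1.1 [311. 186.] 34.0
wrist 0 [247. 170.] 111.0
wrist 1.1 [310. 180.] 71.0
```

```bash
python3 - <<'E'
from h import *
a=get_image("side");w=get_image("wrist")
for c,z,(x0,x1,y0,y1) in((w,.105,(230,350,130,220)),(a,None,(295,325,160,200))):
    m=(c["img"].max(2)<45).astype(np.uint8);k=np.zeros_like(m);k[y0:y1,x0:x1]=1
    n,_,st,ce=cv2.connectedComponentsWithStats(m*k)
    for i in range(1,n):
        if st[i,4]>8:print(st[i],ce[i],onz(c,*ce[i],z) if z else "")
    h=cv2.cvtColor(c["img"],cv2.COLOR_BGR2HSV)
    g=((h[...,0]>65)&(h[...,0]<90)&(h[...,1]>90)).astype(np.uint8)*k;v,u=np.nonzero(g);print("green",len(u),u.mean() if len(u) else 0,v.mean() if len(v) else 0)
E
```

```text
green 1 331.0 178.0
[306 182   8  10  60] [309.73333333 186.45      ] 
green 0 0 0
```

The knob is at side pixel (310,186), which matches the lever at 1.1 (off). Now to the hood grip.

```bash
python3 - <<'E'
from h import *
print(local([.4275,-.3404,.3],Y))
E
```

```text
(array([-0.0001, -0.0005, -0.0007]), array([-0.6175,  1.6174,  0.0586]))
```

>>> {"op": "carry_out", "data": {
  "rows": [
    [0, 0, 0, -0.05, 0.14, 0, -1],
    [0, 0, 0, -0.1, 0.28, 0, -1],
    [0, 0, 0, -0.15, 0.42, 0, -1],
    [0, 0, 0, -0.2, 0.56, 0, -1],
    [0, 0, 0, -0.25, 0.7, 0, -1]
  ]
}}

```text
t: 9.9
tool_pos: [0.4938, -0.0514, 0.3149]
tool_rot: [-3.131, -0.245, 0.005]
contact_force: [0.3, 0.1, 0.2]
opening: 0.085
grip_force: 0.0
```

>>> {"op": "carry_out", "data": {
  "rows": [
    [0, 0, 0, -0.05, 0.14, 0, -1],
    [0, 0, 0, -0.1, 0.28, 0, -1],
    [0, 0, 0, -0.15, 0.42, 0, -1],
    [0, 0, 0, -0.2, 0.56, 0, -1],
    [0, 0, 0, -0.25, 0.7, 0, -1]
  ]
}}

```text
t: 10.4
tool_pos: [0.4523, -0.2706, 0.3148]
tool_rot: [-3.129, -0.244, 0.004]
contact_force: [1.8, -0.2, -1.2]
opening: 0.0852
grip_force: 0.0
```

>>> {"op": "carry_out", "data": {
  "rows": [
    [0, 0, 0, -0.05, 0.1, 0.02, -1],
    [0, 0, 0, -0.1, 0.2, 0.05, -1],
    [0, 0, 0, -0.11, 0.22, 0.06, -1],
    [0, 0, 0, -0.11, 0.22, 0.06, -1]
  ]
}}

```text
t: 10.8
tool_pos: [0.4299, -0.3398, 0.2963]
tool_rot: [-3.128, -0.241, 0.005]
contact_force: [0.8, 0.8, -0.6]
opening: 0.0856
grip_force: 0.0
```

```bash
cat > sil.py <<'E'
from h import *
a=get_image("side");o=get_obs();w=get_image("wrist")
print(o["t"],o["tool_pos"],o["contact_force"],o["opening"])
s=cv2.imread("pics/s.png")
d=cv2.morphologyEx((cv2.absdiff(a["img"],s).max(2)>35).astype(np.uint8),cv2.MORPH_OPEN,np.ones((2,2)))
p=proj(a,o["tool_pos"]);print("tcp proj",p)
x0=int(p[0])-70
for v in range(int(p[1])-70,int(p[1])+35,5):
    u=np.nonzero(d[v,x0:x0+140])[0]+x0
    g=np.split(u,np.nonzero(np.diff(u)>2)[0]+1) if len(u) else []
    print(v,[(int(q[0]),int(q[-1])) for q in g])
R=Ro.from_rotvec(o["tool_rot"]).as_matrix()
for z in(0,.03,.05):
    print(z,[proj(a,o["tool_pos"]+R@[0,y,-z]).round() for y in(-.05,.05)])
h=cv2.cvtColor(w["img"],cv2.COLOR_BGR2HSV)
m=((h[...,0]<8)|(h[...,0]>172))&(h[...,1]>170)&(h[...,2]>120)
n,_,st,ce=cv2.connectedComponentsWithStats(m.astype(np.uint8))
for i in np.argsort(-st[1:,4])[:3]+1:print("red",st[i],ce[i],onz(w,*ce[i],.103))
cv2.imwrite("pics/w5.png",w["img"])
E
python3 sil.py
```

```text
10.85 [ 0.43047523 -0.33921287  0.29744555] [-0.61184671  0.64435875  0.08440984] 0.08534449992546295
tcp proj [316.24749882 262.15284315]
192 [(292, 320), (330, 359)]
197 [(292, 359)]
202 [(291, 305), (315, 360)]
207 [(294, 306), (319, 328), (331, 359)]
212 [(322, 359)]
217 [(323, 330), (336, 342), (355, 360)]
222 [(325, 328), (336, 360)]
227 [(330, 354)]
232 [(324, 343)]
237 [(324, 333), (338, 343)]
242 [(326, 343)]
247 [(327, 342)]
252 [(330, 336), (340, 342)]
257 []
262 []
267 []
272 []
277 []
282 []
287 []
292 []
0 [array([300., 239.]), array([335., 288.])]
0.03 [array([299., 219.]), array([335., 267.])]
0.05 [array([299., 205.]), array([335., 252.])]
red [ 31 200  19  11 104] [ 39.32692308 204.03846154] [ 0.38527526 -0.08988146  0.103     ]
red [ 32 154  16  12  64] [ 38.859375 158.703125] [ 0.42643674 -0.09017842  0.103     ]
red [ 16 146  13   8  43] [ 22.30232558 149.58139535] [ 0.43219203 -0.0759416   0.103     ]
```

Open fingertips are about 49 mm above the reported TCP (35 mm plus the 13 mm swing). I'll locate the grip in the wrist view before descending.

```bash
python3 - <<'E'
from h import *
w=get_image("wrist");a=get_image("side");o=get_obs()
print("exp",proj(w,[.4275,-.3404,.102]))
for nm,c in(("w",w),):
    h=cv2.cvtColor(c["img"],cv2.COLOR_BGR2HSV)
    m=((h[...,0]<8)|(h[...,0]>172))&(h[...,1]>130)&(h[...,2]>60);m[:,:150]=0;m[:,450:]=0
    n,_,st,ce=cv2.connectedComponentsWithStats(m.astype(np.uint8))
    for i in np.argsort(-st[1:,4])[:3]+1:print("red",st[i],ce[i],onz(c,*ce[i],.103))
im=np.zeros((600,800,3),np.uint8);im[:480,:640]=w["img"];cv2.imwrite("pics/w6.png",im)
E
```

```text
exp [319.34589274 201.3792549 ]
red [ 152   87   46   44 1360] [172.01029412 108.48897059] [ 0.48757743 -0.20319371  0.103     ]
red [300 188  36  26 866] [317.50577367 200.34526559] [ 0.42836258 -0.33857536  0.103     ]
red [187   6   7   5  26] [190.46153846   8.38461538] [ 0.56745316 -0.21278331  0.103     ]
```

View pics/w6.png

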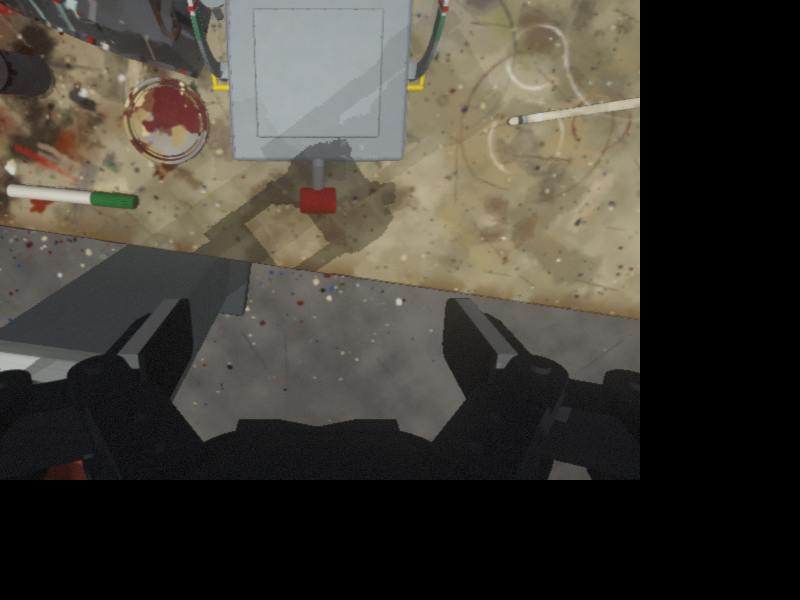

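Wrist view: the red grip is at (318,200), the hood edge is level in the image and the fingers straddle it symmetrically, so the yaw is right. Descending.

>>> {"op": "carry_out", "data": {
  "rows": [
    [0, 0, 0, -0.007, 0, 0.15, -1],
    [0, 0, 0, -0.007, 0, 0.3, -1],
    [0, 0, 0, -0.007, 0, 0.45, -1],
    [0, 0, 0, -0.007, 0, 0.58, -1],
    [0, 0, 0, -0.007, 0, 0.6, -1]
  ]
}}

```text
t: 11.5
tool_pos: [0.4261, -0.3365, 0.1137]
tool_rot: [-3.124, -0.244, 0.01]
contact_force: [0.0, 0.5, 0.0]
opening: 0.0854
grip_force: 0.0
```

>>> {"op": "carry_out", "data": {
  "rows": [
    [0, 0, 0, 0, 0, 0.06, -1],
    [0, 0, 0, 0, 0, 0.12, -1],
    [0, 0, 0, 0, 0, 0.18, -1],
    [0, 0, 0, 0, 0, 0.235, -1],
    [0, 0, 0, 0, 0, 0.235, -1]
  ]
}}

```text
t: 12.0
tool_pos: [0.4284, -0.3396, 0.0487]
tool_rot: [-3.131, -0.244, 0.001]
contact_force: [-0.9, 0.3, -0.1]
opening: 0.0857
grip_force: 0.0
```

```bash
python3 sil.py
```

```text
12.05 [ 0.42905093 -0.34037105  0.0499641 ] [-0.23717744  0.57279938 -0.71040582] 0.08554793710598013
tcp proj [317.74828631 390.22831724]
320 [(289, 344)]
325 [(292, 341)]
330 [(296, 337)]
335 [(298, 337)]
340 [(299, 337)]
345 [(298, 343)]
350 [(300, 306), (311, 326), (336, 351)]
355 [(313, 319), (342, 356)]
360 [(247, 251), (258, 264), (308, 322), (325, 357)]
365 [(247, 275), (308, 355)]
370 [(247, 285), (310, 339), (342, 349)]
375 [(247, 296), (312, 318), (322, 349)]
380 [(247, 280), (283, 308), (324, 349)]
385 [(247, 277), (293, 348)]
390 [(247, 273), (295, 337)]
395 [(247, 269), (299, 339)]
400 [(247, 265), (298, 333)]
405 [(248, 261), (297, 313), (321, 333)]
410 [(249, 255), (294, 308), (334, 339)]
415 [(250, 253), (290, 310), (325, 341)]
420 [(251, 260), (287, 312), (323, 343)]
0 [array([305., 366.]), array([332., 418.])]
0.03 [array([304., 353.]), array([332., 405.])]
0.05 [array([304., 345.]), array([332., 397.])]
```

>>> {"op": "carry_out", "data": {
  "rows": [
    [0, 0, 0, 0, 0, 0.027, -1],
    [0, 0, 0, 0, 0, 0.027, 0.3],
    [0, 0, 0, 0, 0, 0.027, 1],
    [0, 0, 0, 0, 0, 0.027, 1],
    [0, 0, 0, 0, 0, 0.027, 1]
  ],
  "force": 40
}}

```text
t: 12.6
tool_pos: [0.4282, -0.3391, 0.0408]
tool_rot: [-3.129, -0.241, 0.0]
contact_force: [-0.7, 1.9, 5.4]
opening: 0.0315
grip_force: 44.9
```

>>> {"op": "carry_out", "data": {
  "rows": [
    [0, 0, 0, 0, 0, 0, 1],
    [0, 0, 0, 0, 0, 0, 1],
    [0, 0, 0, 0, 0, 0, 1]
  ]
}}

```text
t: 12.9
tool_pos: [0.4282, -0.3392, 0.041]
tool_rot: [-3.129, -0.242, 0.001]
contact_force: [-0.8, 4.7, 4.4]
opening: 0.0312
grip_force: 44.7
```

Gripped (31 mm opening on the 32 mm barrel). Now I lift along the hinge arc.

>>> {"op": "carry_out", "data": {
  "rows": [
    [0, 0, 0, 0.001, 0, -0.03, 1],
    [0, 0, 0, 0.004, 0, -0.062, 1],
    [0, 0, 0, 0.008, 0, -0.092, 1],
    [0, 0, 0, 0.014, 0, -0.123, 1],
    [0, 0, 0, 0.021, 0, -0.153, 1]
  ]
}}

```text
t: 13.4
tool_pos: [0.4336, -0.3383, 0.0866]
tool_rot: [-3.129, -0.242, 0.004]
contact_force: [-0.8, 5.0, -5.5]
opening: 0.0313
grip_force: 43.2
```

>>> {"op": "carry_out", "data": {
  "rows": [
    [0, 0, 0, 0.009, 0, -0.03, 1],
    [0, 0, 0, 0.031, 0, -0.088, 1],
    [0, 0, 0, 0.058, 0, -0.143, 1],
    [0, 0, 0, 0.074, 0, -0.17, 1],
    [0, 0, 0, 0.091, 0, -0.196, 1]
  ]
}}

```text
t: 13.9
tool_pos: [0.4608, -0.3341, 0.1462]
tool_rot: [-3.13, -0.243, 0.004]
contact_force: [-3.4, 5.9, -2.7]
opening: 0.0309
grip_force: 42.6
```

```bash
cat > ang.py <<'E'
from h import *
a=get_image("side");o=get_obs();b=get_image("top")
print(o["t"],o["tool_pos"],o["contact_force"],o["grip_force"],o["opening"])
g0=np.array([.4282,-.3391,.041]);H=g0+[.988*.186,.154*.186,-.002]
p=o["tool_pos"]-H;r=np.hypot(p[:2]@[.988,.154],p[2]);print("r",r,"angle from tool",np.arctan2(p[2],-(p[:2]@[.988,.154]))-.0108)
# yellow pointers vs model
gh=np.array([.428,-.3395,.103]);H=gh+np.array([.988,.154,0])*.186-[0,0,.002];yl=np.array([-.154,.988,0])
for nm,c in(("side",a),("top",b)):
    h=cv2.cvtColor(c["img"],cv2.COLOR_BGR2HSV)
    m=((h[...,0]>22)&(h[...,0]<33)&(h[...,1]>150)&(h[...,2]>130)).astype(np.uint8)
    q=proj(c,H+np.array([0,0,.05])).astype(int);k=np.zeros_like(m);k[max(q[1]-90,0):q[1]+90,max(q[0]-110,0):q[0]+110]=1
    n,_,st,ce=cv2.connectedComponentsWithStats(m*k)
    print(nm,[(ce[i].round(1).tolist(),int(st[i,4])) for i in range(1,n) if st[i,4]>5])
    for s in(-.088,.088):print(s,[proj(c,H+yl*s+.085*(np.array([-.988,-.154,0])*np.cos(t)+[0,0,np.sin(t)])).round().tolist() for t in(0,.4,.6,.8,.9,1.,1.1,1.2)])
E
python3 ang.py
```

```text
13.95 [ 0.4619112  -0.33396748  0.14760683] [-4.18546966  9.47942767 -0.98536533] 42.70203173160553 0.03115492253820551
r 0.1867137707522731 angle from tool 0.6099870066970307
side []
-0.088 [[410.0, 391.0], [417.0, 375.0], [424.0, 365.0], [432.0, 356.0], [437.0, 352.0], [442.0, 347.0], [447.0, 343.0], [452.0, 340.0]]
0.088 [[351.0, 308.0], [355.0, 292.0], [360.0, 284.0], [366.0, 276.0], [370.0, 272.0], [374.0, 269.0], [378.0, 265.0], [383.0, 262.0]]
top []
-0.088 [[477.0, 218.0], [482.0, 212.0], [484.0, 206.0], [485.0, 200.0], [485.0, 196.0], [485.0, 192.0], [485.0, 188.0], [485.0, 183.0]]
0.088 [[394.0, 233.0], [396.0, 227.0], [396.0, 222.0], [396.0, 215.0], [396.0, 212.0], [396.0, 208.0], [396.0, 203.0], [395.0, 199.0]]
```

```bash
sed -i 's/>22)&(h\[...,0\]<33)&(h\[...,1\]>150)&(h\[...,2\]>130)/>18)\&(h[...,0]<36)\&(h[...,1]>140)\&(h[...,2]>60)/; s/>5\]/>3]/' ang.py; python3 ang.py | grep -E "side|top|angle"; python3 - <<'E'
from h import *
s=cv2.cvtColor(cv2.imread("pics/s.png"),cv2.COLOR_BGR2HSV);print(s[388:394,404:413].reshape(-1,3)[::5].tolist())
E
```

```text
r 0.18674492456590963 angle from tool 0.6030564371865706
side []
top [([371.0, 91.1], 19), ([395.8, 221.2], 6), ([410.8, 262.2], 4)]
[[27, 124, 246], [104, 19, 179], [26, 125, 244], [27, 36, 156], [26, 130, 237], [26, 129, 228], [26, 132, 238], [26, 137, 240], [26, 135, 241], [22, 104, 154], [25, 139, 203]]
```

The yellow pointer in the top view, (396,221), agrees with the tool-based angle of about 0.61 rad. On past balance.

>>> {"op": "carry_out", "data": {
  "rows": [
    [0, 0, 0, 0.02, 0, -0.026, 1],
    [0, 0, 0, 0.038, 0, -0.049, 1],
    [0, 0, 0, 0.059, 0, -0.072, 1],
    [0, 0, 0, 0.081, 0, -0.094, 1],
    [0, 0, 0, 0.104, 0, -0.115, 1]
  ]
}}

```text
t: 14.6
tool_pos: [0.4917, -0.3293, 0.1806]
tool_rot: [-3.129, -0.242, 0.004]
contact_force: [-1.9, 6.4, -3.7]
opening: 0.0312
grip_force: 42.3
```

```bash
sed -i 's/>140)/>105)/' ang.py; python3 ang.py
```

```text
14.65 [ 0.49325829 -0.32907667  0.1817961 ] [-1.11320566  8.31183362 -1.45689615] 42.25069284439087 0.03155027940626903
r 0.18662104637181856 angle from tool 0.8604992858656342
side [([430.1, 351.8], 60), ([324.4, 372.9], 81)]
-0.088 [[410.0, 391.0], [417.0, 375.0], [424.0, 365.0], [432.0, 356.0], [437.0, 352.0], [442.0, 347.0], [447.0, 343.0], [452.0, 340.0]]
0.088 [[351.0, 308.0], [355.0, 292.0], [360.0, 284.0], [366.0, 276.0], [370.0, 272.0], [374.0, 269.0], [378.0, 265.0], [383.0, 262.0]]
top [([372.1, 91.0], 32), ([396.0, 114.5], 4), ([404.5, 117.0], 4), ([415.7, 123.8], 9), ([399.7, 213.7], 30), ([412.1, 264.2], 37)]
-0.088 [[477.0, 218.0], [482.0, 212.0], [484.0, 206.0], [485.0, 200.0], [485.0, 196.0], [485.0, 192.0], [485.0, 188.0], [485.0, 183.0]]
0.088 [[394.0, 233.0], [396.0, 227.0], [396.0, 222.0], [396.0, 215.0], [396.0, 212.0], [396.0, 208.0], [396.0, 203.0], [395.0, 199.0]]
```

>>> {"op": "carry_out", "data": {
  "rows": [
    [0, 0, 0, 0.022, 0, -0.018, 1],
    [0, 0, 0, 0.044, 0, -0.034, 1],
    [0, 0, 0, 0.07, 0, -0.051, 1],
    [0, 0, 0, 0.097, 0, -0.067, 1],
    [0, 0, 0, 0.122, 0, -0.079, 1]
  ]
}}

```text
t: 15.2
tool_pos: [0.5282, -0.3236, 0.2052]
tool_rot: [-3.13, -0.243, 0.003]
contact_force: [-4.6, 7.2, 0.8]
opening: 0.0311
grip_force: 42.8
```

>>> {"op": "carry_out", "data": {
  "rows": [
    [0, 0, 0, 0.024, 0, -0.011, 1],
    [0, 0, 0, 0.024, 0, -0.011, 1],
    [0, 0, 0, 0.024, 0, -0.011, 1]
  ]
}}

```text
t: 15.5
tool_pos: [0.5359, -0.3224, 0.2088]
tool_rot: [-3.13, -0.244, -0.0]
contact_force: [-2.3, 7.8, 1.2]
opening: 0.0314
grip_force: 42.9
```

```bash
python3 ang.py
```

```text
15.55 [ 0.53589825 -0.32242302  0.20877116] [-3.338992    7.25689704  0.70814474] 42.92896270751953 0.03099327442370998
r 0.1864167989488111 angle from tool 1.1341935369623106
side [([443.9, 338.8], 51), ([324.5, 372.9], 81)]
-0.088 [[410.0, 391.0], [417.0, 375.0], [424.0, 365.0], [432.0, 356.0], [437.0, 352.0], [442.0, 347.0], [447.0, 343.0], [452.0, 340.0]]
0.088 [[351.0, 308.0], [355.0, 292.0], [360.0, 284.0], [366.0, 276.0], [370.0, 272.0], [374.0, 269.0], [378.0, 265.0], [383.0, 262.0]]
top [([372.1, 91.0], 32), ([396.0, 114.5], 4), ([404.5, 117.1], 8), ([416.5, 125.2], 6), ([398.7, 202.3], 27)]
-0.088 [[477.0, 218.0], [482.0, 212.0], [484.0, 206.0], [485.0, 200.0], [485.0, 196.0], [485.0, 192.0], [485.0, 188.0], [485.0, 183.0]]
0.088 [[394.0, 233.0], [396.0, 227.0], [396.0, 222.0], [396.0, 215.0], [396.0, 212.0], [396.0, 208.0], [396.0, 203.0], [395.0, 199.0]]
```

The pointer and the tool both say about 1.13 rad, past balance. Now back down to about 0.83.

>>> {"op": "carry_out", "data": {
  "rows": [
    [0, 0, 0, -0.023, 0, 0.012, 1],
    [0, 0, 0, -0.046, 0, 0.024, 1],
    [0, 0, 0, -0.073, 0, 0.04, 1],
    [0, 0, 0, -0.099, 0, 0.057, 1],
    [0, 0, 0, -0.129, 0, 0.079, 1]
  ]
}}

```text
t: 16.1
tool_pos: [0.4991, -0.3282, 0.1861]
tool_rot: [-3.13, -0.244, -0.008]
contact_force: [0.5, 9.8, 1.7]
opening: 0.0316
grip_force: 42.9
```

>>> {"op": "carry_out", "data": {
  "rows": [
    [0, 0, 0, -0.014, 0, 0.012, 1],
    [0, 0, 0, -0.028, 0, 0.024, 1],
    [0, 0, 0, -0.028, 0, 0.024, 1],
    [0, 0, 0, -0.028, 0, 0.024, 1],
    [0, 0, 0, -0.028, 0, 0.024, 1]
  ]
}}

```text
t: 16.6
tool_pos: [0.4899, -0.3296, 0.1784]
tool_rot: [-3.13, -0.243, -0.004]
contact_force: [-1.7, 9.4, 1.6]
opening: 0.0313
grip_force: 42.9
```

```bash
python3 ang.py | grep -vE "^-?0.088"; python3 - <<'E'
from h import *
a=get_image("side");m=(a["img"].max(2)<45).astype(np.uint8);k=np.zeros_like(m);k[160:200,295:325]=1
n,_,st,ce=cv2.connectedComponentsWithStats(m*k);print(ce[1:],st[1:,4])
E
```

```text
16.65 [ 0.48988741 -0.32963386  0.17834387] [-2.87728978  9.10761757  3.29603305] 42.915746569633484 0.03134702260409202
r 0.18624181733435818 angle from tool 0.8345266182243931
side [([429.4, 352.7], 62), ([324.4, 372.9], 84)]
top [([372.1, 91.0], 32), ([396.0, 114.5], 4), ([406.5, 117.6], 10), ([416.5, 125.2], 6), ([399.8, 214.6], 30), ([412.2, 264.2], 38)]
[[309.23076923 189.30769231]] [13]
```

```bash
python3 -c "
from station import *
print(finish_job())"
```

```text
the job is handed in; nothing more can be done
None
```

I handed the job in with the isolator lever off and the gripper still holding the hood still at about 0.83 rad, inside the green band, after raising it to about 1.13 rad; the hand-in gave no verdict. The first pushes at the lever missed because the fingertips sit about 35 mm above the reported position. I didn't touch the bottle, lid or marker, but I didn't re-measure them afterwards.

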